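Take the spring clip off the easel, thread hand unknown

TASK

The blue spring clip on the red easel stand is held by the clamp screw that stands in its slot, and nobody remembers whether that screw has a right-hand or a left-hand thread: feel gently with the black knob which way it comes loose, never forcing it against the tight stop (its rubber bush tears), and open it fully, by about 75 to 80 degrees. Then draw the clip forward out of its guides and lay it flat, clip side up, in the large compartment of the wooden pencil box. Leave the other clamp screw tight, and do not push the box or the other things on the bench about.

Things in the scene. Friction and masses are not known exactly. Their poses are not given: they have to be found in the camera images.
- easel: Red steel easel stand, fixed. Deck 170 x 310 mm, top 45 mm above the bench, from x = -120 (front edge) to +50 mm; two leaning masts with a crossbar behind, 132 mm high. Origin on the bench; x points from the front edge to the masts, y left. Two clamp screws at x = 0: y = +80 mm (holds the clip) and y = -80 mm (spare). Each: 10 mm post, brass collar 28 mm across, above it a black bar knob.
- knob_grip (a point): Where to grip the clip's screw knob: on its vertical axis, 94 mm above the bench, fixed to the easel (does not turn). Knob: bar 50 mm long, 14 wide, 29 high, top 103 mm above the bench, along the easel's x when tight. Turned off, it lifts the collar 3.5 mm per rad (collar top at most 61 mm above the bench); the knob keeps its height and stays where left.
- spare_knob_grip (a point): The same point of the spare screw (easel frame 0, -80 mm), which must stay tight.
- screw_a (a joint): Turn of one black knob on its thread, rad: 0 = tight (hard stop), grows only as the knob turns its own loosening way, 1.5 = end stop. Thread friction 0.08 N m. Of screws a and b one is right-hand (off anticlockwise from above), one left-hand; which of them stands at the clip changes from start to start and is not told.
- screw_b (a joint): Turn of one black knob on its thread, rad: 0 = tight (hard stop), grows only as the knob turns its own loosening way, 1.5 = end stop. Thread friction 0.08 N m. Of screws a and b one is right-hand (off anticlockwise from above), one left-hand; which of them stands at the clip changes from start to start and is not told.
- bush_a (a joint): Elastic twist of the rubber bush that carries screw_a, rad, 0 at rest, positive anticlockwise from above; the knob turns with it. 1.2 N m per rad: against the tight stop the knob gives like a spring (0.36 N m at 0.3 rad); coming loose it winds the bush only about 0.07 rad. Tears at 0.5 rad (0.6 N m).
- bush_b (a joint): Elastic twist of the rubber bush that carries screw_b, rad, 0 at rest, positive anticlockwise from above; the knob turns with it. 1.2 N m per rad: against the tight stop the knob gives like a spring (0.36 N m at 0.3 rad); coming loose it winds the bush only about 0.07 rad. Tears at 0.5 rad (0.6 N m).
- clip_body (a point): Centre of the blue clip  36 mm long (x), 24 wide (y, grip across this), 32 high. It stands on a light aluminium strap 26 mm wide, 4 mm thick, whose underside is 20 mm below this point; the strap reaches from 24 mm in front (-x) to 109 mm behind (+x) this point. Together 105 to 190 g, centre of mass about 4 mm behind this point. Axes at the start as the easel's: x to the post, z up.
- box_floor (a point): Centre of the inner floor of the pencil box's large compartment, 6 mm above the bench. The compartment is 218 mm (x) by 142 mm (y), its walls stand 30 mm above this floor. The box (230 x 200 x 36 mm, wood, 0.9 kg, loose) has a narrow second compartment with three pencils on its -y side. z up.
- pencil_box: The whole box; origin at the centre of its underside, 22.5 mm to the -y side of box_floor.
- frame_corner: Gilt plaster frame corner, two legs 34 mm wide, 19 mm high and 113 mm long from the mitre, along its +x and +y. A bystander; origin under the middle of the mitre corner.
- bumper_1: Rubber bumper, 22 mm across, 12 mm high. A bystander; origin at the centre of its underside.
- bumper_2: Rubber bumper, 22 mm across, 12 mm high. A bystander; origin at the centre of its underside.
- nail_set: Steel nail set, 100 mm long, 12 mm thick, lying along its x. A bystander; origin under its middle.
- tape_measure: Yellow tape measure, 65 x 34 x 62 mm. A bystander; origin at the centre of its underside.
- glue: White glue bottle, 52 mm across, 130 mm high. A bystander; origin at the centre of its underside.
- clip: The whole clip; origin on the strap's underside at the post, 85 mm behind clip_body. The rear 52 mm is a fork, slot 14 mm wide, under the collar between guide strips 5 mm high (2.5 mm play a side). Beads of 2.5 mm on the fork's tips catch on the collar until the knob is off by over 0.6 rad; from 1.1 rad they pass freely. Drawn 45 mm along the easel's -x it is clear and can be lifted.
Not all that is in view belongs to the job. What is meant by the clip is not green or yellow, and is the larger of those in its own colour.

How it is judged:
On the way, in this order (a step that is already met when the one before it is completed fails the run):
1. one clamp knob is turned off by 1.1 rad or more, the clip still being in its guides (value of joint any of screw_a, screw_b above 1.1 rad and distance of clip_body from where it was at the start of the episode below 0.02 m), for 0.2 s.
2. the clip is drawn out of the guides, 40 mm or more (distance of clip_body from where it was at the start of the episode above 0.04 m), for 0.1 s.
At the end, for the whole second after the job is handed in: The clip lies flat (within 7 degrees), clip side up, at rest on the floor of the box's large compartment (its body's centre 15 to 25 mm above the floor and inside the walls); one screw is open by more than 1.0 rad and the other still tight (under 0.25 rad) (x of clip_body in the frame of box_floor between -0.108 and 0.108 m and y of clip_body in the frame of box_floor between -0.07 and 0.07 m and z of clip_body in the frame of box_floor between 0.015 and 0.025 m and angle between clip_body's own z axis and vertical below 0.12 rad and linear speed of clip below 0.02 m/s and ((value of joint screw_a above 1 rad and value of joint screw_b below 0.25 rad) or (value of joint screw_b above 1 rad and value of joint screw_a below 0.25 rad))); the robot touches nothing.
It fails at once if a knob is forced so that its rubber bush twists by more than 0.5 rad (value of joint any of bush_a, bush_b above 0.5 rad or value of joint any of bush_a, bush_b below -0.5 rad).
It fails at once if the second clamp screw is turned off too (value of joint each of screw_a, screw_b above 0.25 rad).
It fails at once if the pencil box is pushed by more than 40 mm (distance of pencil_box from where it was at the start of the episode above 0.04 m).
It fails at once if a bystander is moved by more than 30 mm (distance of any of frame_corner, bumper_1, bumper_2, nail_set, tape_measure, glue from where it was at the start of the episode above 0.03 m).
It also fails if it takes over 72 s, if anything falls off the work surface, if the arm or the gripper's body presses on something with over 40 N, if the wrist force passes 120 N, or if a joint passes its speed limit or range.

ROBOT

A 6-joint arm with a two-finger parallel gripper is mounted at the origin on the work surface. World frame = base frame: x ahead of the robot, y to its left, z up, the work surface at z = 0. Lengths are in m, angles in rad, forces in N, time in s.
With the tool pointing down it reaches from about 0.25 to 0.725 m from the base axis. Payload 4 kg.
Tool frame: the origin (TCP) lies on the centre line of the jaws, within the pads' length; the fingertips stand ahead of it and the grasp point (between the pads) lies 11 mm behind it (bot.tip_extent is the z of the fingertips in the tool frame, in m); z points along the fingers, y is the direction in which the jaws open and shut (so a half turn about z gives the same grasp; the last joint's range is limited). The gripper opens to 85 mm and grips with 20 to 120 N. Pads are 22 mm wide; open, the fingers measure 114 mm over their backs; the gripper's body (76 mm by 85 mm) begins 54 mm behind the grasp point. The pads swing forward as they close: fully open they stand 13 mm farther back than shut.
Start: joints at [1.28, 0.241, 0.005, 1.335, 0, 1.571], TCP at [0.143, 0.479, 0.239] pointing down, gripper open.
Joint ranges: [-2.72, 2.72], [-1.05, 1.87], [-1.09, 1.28], [-1.99, 2.15], [-1.42, 1.44], [-3.14, 3.14]. Speed limits (rad/s): [2.79, 2.79, 3.14, 3.14, 3.14, 3.14].

INTERFACE

Orientations are given as a unit quaternion [x, y, z, w].
In Python, from workcell import bot gives the robot as it stands.
- The arm moves only by the shell command python3 -m jog 'ROWS'. ROWS is JSON, a list that holds one entry, the list of rows, each a list of 7 numbers: the shift along the world's x, y, z in m, then the turn, a rotation vector about the world's x, y, z in degrees, then the closure in counts, from 0 (fully open) to 255 (shut). In form: [[[tx, ty, tz, ax, ay, az, fingers], ...]]. A call has 1 to 10 rows; each row is the pose to reach, as a shift and turn from the pose commanded when the call began; what a row does not reach only later rows make up. A row lasts 1/12 s, in which the tool goes at most 41.7 mm and 7.16 degrees, less where a joint would pass 70% of its speed; a pose out of reach is approached as far as the arm can. A call with a gripper value outside its range is refused whole. The fingers move at their own pace and stop on an object; the grip force is fixed at half the most. Time passes only in rows, so rows that repeat a pose let the fingers close. It gives the time, the measured TCP pose, the force and the opening at its end, in the units of the state.
- bot.get_obs(): the state, without advancing time (a new reading comes with each control period).
- bot.camera(name): name is "side" or "top" or "wrist"; returns the picture (420x560x3 uint8, blue, green, red); there is no depth.
- bot.camera_model(name): a dict with "K" (3x3 intrinsics, pixels), "k1" (the pictures are not rectified: a ray, as slopes to the right and down, at radius r is drawn at 1 + k1 r^2 times it, then the intrinsics apply), "T" (4x4, takes a point from camera to world coordinates). Camera axes: x right, y down, z forward; pixel columns grow to the right and rows downward; lengths in m; the calibration is good to about 2 mm. A picture is of the moment at which its call begins: read the wrist's pose just before it. camera_model takes no time and is no camera call; for the wrist camera it gives the pose at the moment of the call.
- bot.job_done(): hands the job in, once; it reports no verdict.
The state is a dict: "clock": time; "joint_pos": joint angles; "joint_vel": joint speeds; "tau": joint torques, N m; "eef_pos": TCP position; "tool_rot": TCP orientation; "ft_force": force on the tool from outside, world axes, zero at the start; "ft_torque": the same for the moment, N m; "grip_width": finger opening in m.
Only numpy, scipy, OpenCV 4.12 (cv2) and the standard library are available. Lean on these libraries where they do the work, as an engineer would, in place of code of your own. Each camera call takes 0.05 s, during which the arm holds its last target. There are 200 camera calls.

## Working session

There is one attempt and no reset: what is moved stays moved. The work goes in short steps, Python scripts to look and compute and a shell command to move; the robot and the scene stay as the last step left them, time stands still between calls to the robot, and variables do not carry over. Pictures are saved under pics/ and viewed, about 8 in all and at most 12, crops included, and the job is handed in when it is done.

```bash
mkdir -p pics; cat > h.py <<'E'
import numpy as np, cv2
from workcell import bot
def ray(m,u,v):
    K=np.array(m["K"]);k=m["k1"];T=np.array(m["T"])
    d=np.array([(u-K[0,2])/K[0,0],(v-K[1,2])/K[1,1]]);s=d.copy()
    for _ in range(20): s=d/(1+k*(s@s))
    return T[:3,3],T[:3,:3]@np.array([s[0],s[1],1])
def at(m,u,v,z):
    o,d=ray(m,u,v); return o+d*(z-o[2])/d[2]
def proj(m,p):
    K=np.array(m["K"]);T=np.array(m["T"]);c=T[:3,:3].T@(np.array(p)-T[:3,3])
    s=c[:2]/c[2]; s=s*(1+m["k1"]*(s@s)); return K[0,0]*s[0]+K[0,2],K[1,1]*s[1]+K[1,2]
E
python3 - <<'E'
from h import *
a=bot.camera("top");b=bot.camera("side")
cv2.imwrite("pics/top0.png",a);cv2.imwrite("pics/side0.png",b)
for n in("top","side"):
    m=bot.camera_model(n);print(n,np.round(m["T"],3).tolist(),m["K"],m["k1"])
print(bot.tip_extent,bot.get_obs())
E
```

```text
top [[-0.004, -0.996, 0.084, 0.393], [-1.0, 0.004, 0.0, 0.077], [-0.001, -0.084, -0.996, 1.458], [0.0, 0.0, 0.0, 1.0]] [[520.54534607   0.         285.12692971]
 [  0.         520.54534607 204.71085513]
 [  0.           0.           1.        ]] -0.055737415281138535
side [[0.882, -0.267, 0.387, 0.059], [-0.47, -0.461, 0.753, -0.725], [-0.022, -0.846, -0.532, 0.661], [0.0, 0.0, 0.0, 1.0]] [[385.90174799   0.         281.77315898]
 [  0.         385.90174799 209.84172542]
 [  0.           0.           1.        ]] 0.03276435739728453
0.008 {'clock': 0.1, 'joint_pos': array([1.28002593e+00, 2.41316581e-01, 3.85554815e-03, 1.33520332e+00,
       7.05637506e-06, 1.57081307e+00]), 'joint_vel': array([ 0.0014645 , -0.00133822,  0.00485481, -0.00073518,  0.00214341,
        0.00101346]), 'tau': array([-1.37782949e-04, -3.73137689e+01,  2.53009969e+01,  1.08585006e-02,
       -5.14534906e-05, -6.52049977e-06]), 'eef_pos': array([0.14318448, 0.4784819 , 0.23851119]), 'tool_rot': array([ 1.44881798e-01,  9.89448529e-01, -9.23647543e-04, -1.38796767e-04]), 'ft_force': array([ 0.65751641, -0.30965682,  0.07368975]), 'ft_torque': array([ 0.0525591 ,  0.0164921 , -0.00616428]), 'grip_width': 0.08527229925201946}
```

View pics/top0.png

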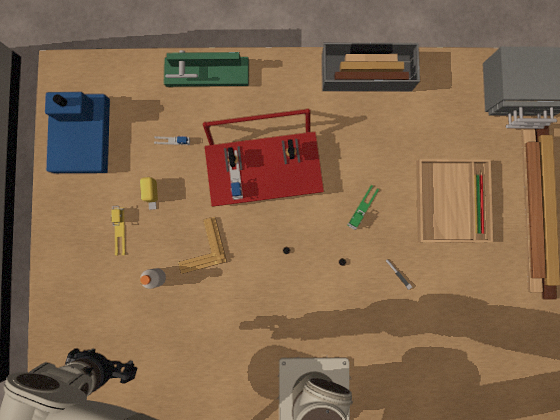

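View pics/side0.png

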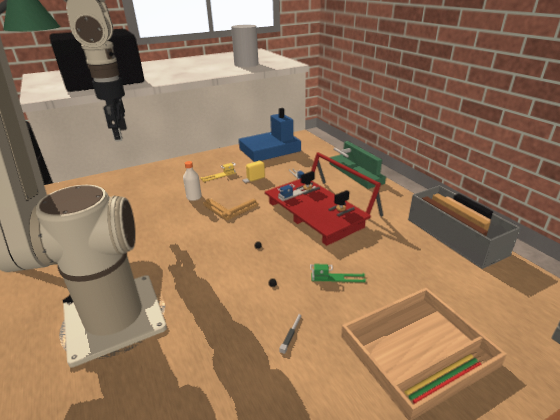

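Top picture: the easel deck spans about (206,140)–(323,200). The blue clip stands on it at (236,186) with its knob at (234,158), and the spare knob is at (291,150). Other clips are a smaller blue one at (172,140), a green one at (365,207) and a yellow one at (119,232). The box is at (456,201). The clip on the easel fits the description, being the larger blue one and on the stand. I'll confirm it with an enlarged crop.

```bash
python3 - <<'E'
from h import *
a=cv2.imread("pics/top0.png")
c=a[100:220,145:335]; cv2.imwrite("pics/c1.png",cv2.resize(c,None,fx=4.2,fy=4.2,interpolation=cv2.INTER_CUBIC))
m=bot.camera_model("top")
hsv=cv2.cvtColor(a,cv2.COLOR_BGR2HSV)
red=((hsv[...,0]<8)|(hsv[...,0]>173))&(hsv[...,1]>170)
red=red.astype(np.uint8); red[:, :195]=0; red[:,340:]=0
cn=max(cv2.findContours(red,0,2)[0],key=cv2.contourArea)
print(cv2.approxPolyDP(cn,4,True)[:,0].tolist())
for n,(u,v,z) in dict(knob=(234,158,.1),spare=(291,150,.1),clip=(236,187,.09),FL=(212,205,.045),FR=(323,192,.045),BL=(205,144,.045),BR=(316,133,.045),b1=(421,160,.036),b2=(491,160,.036),b3=(419,240,.036),b4=(491,241,.036)).items(): print(n,at(m,u,v,z).round(3))
E
```

```text
[[309, 110], [203, 123], [210, 144], [205, 152], [212, 205], [323, 191]]
knob [0.632 0.212 0.1  ]
spare [0.653 0.061 0.1  ]
clip [0.556 0.207 0.09 ]
FL [0.513 0.277 0.045]
FR [ 0.547 -0.026  0.045]
BL [0.681 0.297 0.045]
BR [ 0.711 -0.009  0.045]
b1 [ 0.636 -0.3    0.036]
b2 [ 0.636 -0.497  0.036]
b3 [ 0.415 -0.289  0.036]
b4 [ 0.411 -0.488  0.036]
```

View pics/c1.png

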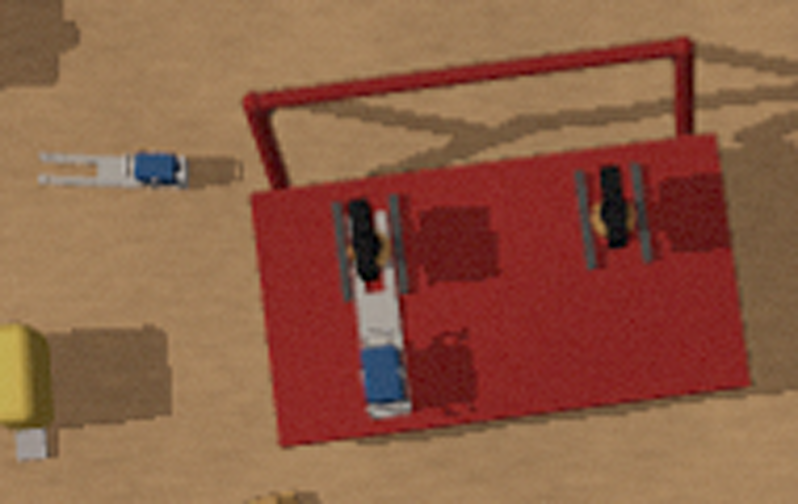

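The crop confirms it: the larger blue clip, body at crop (384,375), stands on the red easel with its strap under the knob at (366,240). The other blue clip, at (160,168), lies on the bench and is smaller. Next I compute the poses.

```bash
python3 - <<'E'
from h import *
from scipy.spatial.transform import Rotation as R
m=bot.camera_model("top")
P=[at(m,u/4.2+145,v/4.2+100,.045) for u,v in((281,445),(748,384),(252,194),(715,136))]
FL,FR,BL,BR=P
ex=(BL+BR-FL-FR)/2; ey=(FL+BL-FR-BR)/2
print(np.linalg.norm(ex),np.linalg.norm(ey)); 
y1=np.arctan2(ex[1],ex[0]);y2=np.arctan2(-ey[0],ey[1]);print(np.degrees([y1,y2]))
yaw=y2; X=np.array([np.cos(yaw),np.sin(yaw)]);Y=np.array([-X[1],X[0]])
o=np.mean(P,0)[:2]+.035*X
print("origin",o,"knob",o+.08*Y,"spare",o-.08*Y,"clip",o+.08*Y-.085*X)
for n,p in(("knobpix",(366,240)),("sparepix",(614,207))): print(n,at(m,p[0]/4.2+145,p[1]/4.2+100,.103).round(4))
print("clippix",at(m,384/4.2+145,375/4.2+100,.081).round(4))
B=[at(m,u,v,.036) for u,v in((421,160),(491,160),(419,240),(491,241))]
bx=(B[0]+B[1]-B[2]-B[3])/2;by=(B[0]+B[2]-B[1]-B[3])/2
print("box",np.mean(B,0),np.linalg.norm(bx),np.linalg.norm(by),np.degrees([np.arctan2(bx[1],bx[0]),np.arctan2(-by[0],by[1])]))
ob=bot.get_obs();r=R.from_quat(ob["tool_rot"]).as_matrix();print(r.round(3)); w=bot.camera_model("wrist");T=np.eye(4);T[:3,:3]=r;T[:3,3]=ob["eef_pos"];print((np.linalg.inv(T)@w["T"]).round(3),w["K"])
E
```

```text
0.16587678807708534 0.30606513369297383
[7.0211712  7.13350891]
origin [0.64629748 0.13957497] knob [0.63636294 0.21895573] spare [0.65623203 0.06019421] clip [0.55202088 0.20840027]
knobpix [0.634  0.2163 0.103 ]
sparepix [0.6543 0.0606 0.103 ]
clippix [0.5512 0.2067 0.081 ]
box [ 0.52471403 -0.39346972  0.036     ] 0.22338660303013563 0.19834967958932662 [-2.53526091 -0.5877249 ]
[[-0.958  0.287 -0.001]
 [ 0.287  0.958 -0.002]
 [ 0.    -0.002 -1.   ]]
[[ 0.001 -0.956 -0.293  0.074]
 [ 1.     0.001  0.    -0.   ]
 [-0.    -0.293  0.956 -0.135]
 [ 0.     0.     0.     1.   ]] [[289.99713267   0.         278.93359088]
 [  0.         289.99713267 206.86355276]
 [  0.           0.           1.        ]]
```

```bash
python3 -m jog '[[[0.037,-0.02,0,0,0,3,0],[0.074,-0.04,0,0,0,6,0],[0.111,-0.06,0,0,0,9,0],[0.148,-0.08,0,0,0,12,0],[0.185,-0.1,0,0,0,15,0],[0.222,-0.12,0,0,0,18,0],[0.259,-0.14,0,0,0,21,0],[0.296,-0.16,0,0,0,24,0],[0.333,-0.18,0,0,0,24,0],[0.36,-0.192,0,0,0,24,0]]]' && python3 -c "
from h import *
o=bot.get_obs();print(o['joint_pos'].round(3),o['eef_pos'],o['tool_rot'])"
```

```text
clock: 0.93
eef_pos: [0.5054, 0.2846, 0.2387]
tool_rot: [-0.063, 0.998, -0.0, -0.0]
ft_force: [0.2, 0.2, 0.6]
grip_width: 0.0854
[ 5.13e-01  4.03e-01  2.31e-01  1.40e+00 -1.00e-03  3.87e-01] [0.50544493 0.28463612 0.23869311] [-6.30553952e-02  9.98009885e-01 -4.61377541e-04 -2.72958115e-04]
```

```bash
python3 -m jog '[[[0.03,-0.017,0,0,0,0,0],[0.065,-0.034,-0.01,0,0,0,0],[0.1,-0.051,-0.025,0,0,0,0],[0.13,-0.067,-0.04,0,0,0,0],[0.13,-0.067,-0.04,0,0,0,0],[0.13,-0.067,-0.04,0,0,0,0]]]' && python3 - <<'E'
from h import *
import json
o=bot.get_obs();m=bot.camera_model("wrist");a=bot.camera("wrist");cv2.imwrite("pics/w1.png",a)
json.dump({k:np.array(m[k]).tolist() for k in m if k in("K","T","k1")},open("w1.json","w"))
print(o["eef_pos"],o["tool_rot"])
for n,p in dict(knob=(.635,.2175,.103),spare=(.655,.0605,.103),clip=(.5515,.2075,.081)).items(): print(n,proj(m,p))
E
```

```text
clock: 1.43
eef_pos: [0.6334, 0.218, 0.1955]
tool_rot: [-0.062, 0.998, -0.001, -0.003]
ft_force: [-0.0, -0.5, 1.0]
grip_width: 0.0854
[0.63339976 0.21800003 0.19548687] [-6.24087181e-02  9.98045884e-01 -7.20779933e-04 -3.00769932e-03]
knob (np.float64(278.5301635826297), np.float64(214.9508483277994))
spare (np.float64(87.6592931116582), np.float64(215.030392168508))
clip (np.float64(279.23210260871537), np.float64(108.64838459849014))
```

View pics/w1.png

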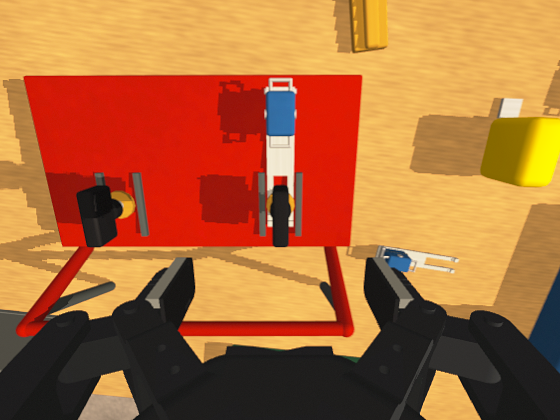

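Wrist view: the clip's knob top bar runs (281,180)–(281,245), centred near (281,214), against a prediction of (278.5,215), so it agrees to about 2 mm. The clip body is at (281,113), and the spare knob and crossbar are clear. I'm going down onto the knob.

```bash
python3 -m jog '[[[0.001,0.001,-0.03,0,0,0,90],[0.001,0.001,-0.065,0,0,0,110],[0.001,0.001,-0.09,0,0,0,110],[0.001,0.001,-0.105,0,0,0,110],[0.001,0.001,-0.111,0,0,0,110],[0.001,0.001,-0.111,0,0,0,110],[0.001,0.001,-0.111,0,0,0,110]]]' && python3 - <<'E'
from h import *
o=bot.get_obs();print(o["eef_pos"],o["ft_torque"],o["grip_width"],o["joint_pos"].round(3))
print("bar",at(bot.camera_model("top"),255.7,117.9,.132))
a=bot.camera("wrist");cv2.imwrite("pics/w2.png",a)
E
```

```text
clock: 2.07
eef_pos: [0.6345, 0.2221, 0.0901]
tool_rot: [-0.065, 0.998, 0.0, 0.001]
ft_force: [0.3, 0.5, 0.0]
grip_width: 0.0484
[0.63447926 0.22213063 0.09011778] [ 0.01080742 -0.02755171 -0.00283687] 0.048351599408295295 [0.337 0.669 0.281 1.181 0.    0.207]
bar [0.73172588 0.15275234 0.132     ]
```

View pics/w2.png

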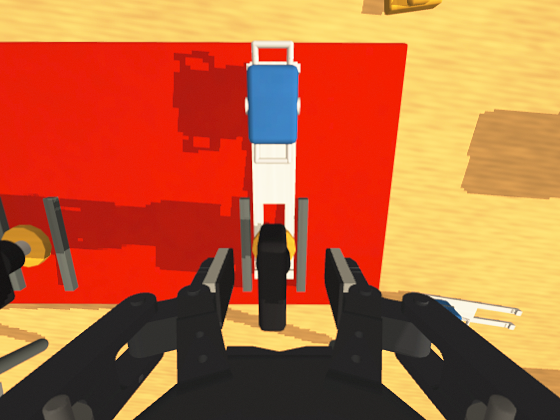

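The knob bar is at u≈272 and the jaw centre at 279, so the knob lies about 3 mm to -y. I'll correct that, lower 7 mm and close.

```bash
python3 -m jog '[[[0,-0.003,-0.004,0,0,0,110],[0,-0.003,-0.007,0,0,0,110],[0,-0.003,-0.007,0,0,0,110],[0,-0.003,-0.007,0,0,0,255],[0,-0.003,-0.007,0,0,0,255],[0,-0.003,-0.007,0,0,0,255],[0,-0.003,-0.007,0,0,0,255],[0,-0.003,-0.007,0,0,0,255]]]' && python3 - <<'E'
from h import *
o=bot.get_obs();print(o["eef_pos"],o["ft_torque"],o["ft_force"],o["grip_width"],o["joint_pos"].round(3))
E
```

```text
clock: 2.78
eef_pos: [0.6343, 0.2185, 0.0818]
tool_rot: [-0.064, 0.998, 0.0, 0.0]
ft_force: [-2.1, 1.7, 1.8]
grip_width: 0.0142
[0.63434931 0.21853785 0.08181562] [0.37435016 0.33056825 0.07883985] [-2.14994364  1.69955748  1.82028205] 0.014210876559948881 [3.310e-01 6.740e-01 2.680e-01 1.164e+00 1.000e-03 2.030e-01]
```

```bash
for s in 1; do python3 -m jog '[[[0,0,0,0,0,6,255],[0,0,0,0,0,6,255],[0,0,0,0,0,6,255]]]' ; python3 -c "
from h import *
o=bot.get_obs();print(o['ft_torque'],o['ft_force'])"; python3 -m jog '[[[0,0,0,0,0,6,255],[0,0,0,0,0,6,255],[0,0,0,0,0,6,255]]]'; python3 -c "
from h import *
o=bot.get_obs();print(o['ft_torque'],o['ft_force'])"; done
```

```text
clock: 3.03
eef_pos: [0.6345, 0.2181, 0.0818]
tool_rot: [-0.115, 0.993, 0.0, 0.0]
ft_force: [-2.1, 0.6, 4.3]
grip_width: 0.0143
[ 0.06432289  0.36785844 -0.05431357] [-2.14690833  0.57683726  4.26899726]
clock: 3.28
eef_pos: [0.6346, 0.2176, 0.0818]
tool_rot: [-0.166, 0.986, -0.0, 0.0]
ft_force: [-1.6, -2.2, 4.3]
grip_width: 0.0143
[-0.26215195  0.32166817 -0.15350721] [-1.55239739 -2.21404206  4.32232649]
```

Turning anticlockwise, the moment changes by about -0.23 N m at 0.21 rad. That is a spring, i.e. the tight stop. I'll try clockwise.

```bash
python3 -m jog '[[[0,0,0,0,0,-6,255],[0,0,0,0,0,-12,255],[0,0,0,0,0,-12,255],[0,0,0,0,0,-12,255]]]' ; python3 -c "
from h import *
o=bot.get_obs();print(o['ft_torque'],o['ft_force'])"; python3 -m jog '[[[0,0,0,0,0,-6,255],[0,0,0,0,0,-6,255],[0,0,0,0,0,-6,255]]]' ; python3 -c "
from h import *
o=bot.get_obs();print(o['ft_torque'],o['ft_force'])"; python3 -m jog '[[[0,0,0,0,0,-6,255],[0,0,0,0,0,-6,255],[0,0,0,0,0,-6,255]]]' ; python3 -c "
from h import *
o=bot.get_obs();print(o['ft_torque'],o['ft_force'])"
```

```text
clock: 3.62
eef_pos: [0.6344, 0.2186, 0.0818]
tool_rot: [-0.063, 0.998, 0.001, 0.0]
ft_force: [-2.3, 0.2, 5.1]
grip_width: 0.0144
[0.21638803 0.45281615 0.02527789] [-2.30397513  0.18730964  5.11384734]
clock: 3.87
eef_pos: [0.6343, 0.219, 0.0818]
tool_rot: [-0.012, 1.0, 0.001, 0.0]
ft_force: [-2.2, 1.8, 4.8]
grip_width: 0.0143
[0.49226307 0.44012761 0.07311654] [-2.18635805  1.79053568  4.83593533]
clock: 4.12
eef_pos: [0.6344, 0.2195, 0.0818]
tool_rot: [0.039, 0.999, 0.001, 0.0]
ft_force: [-3.0, 3.1, 5.4]
grip_width: 0.0142
[0.84536506 0.48371516 0.09018548] [-2.9984632   3.10920987  5.41648775]
```

Clockwise the moment levels off at about +0.065, so that is the loosening way (left-hand thread). I'll continue, checking as I go.

```bash
python3 -m jog '[[[0,0,0,0,0,-6,255],[0,0,0,0,0,-12,255],[0,0,0,0,0,-12,255]]]' ; python3 -c "
from h import *
o=bot.get_obs();print(o['ft_torque'],o['ft_force'])"; python3 -m jog '[[[0,0,0,0,0,-6,255],[0,0,0,0,0,-12,255],[0,0,0,0,0,-18,255],[0,0,0,0,0,-24,255],[0,0,0,0,0,-30,255],[0,0,0,0,0,-30,255],[0,0,0,0,0,-30,255]]]' ; python3 -c "
from h import *
o=bot.get_obs();print(o['ft_torque'],o['ft_force'])"
```

```text
clock: 4.37
eef_pos: [0.6345, 0.2205, 0.0818]
tool_rot: [0.144, 0.99, 0.002, 0.0]
ft_force: [-1.3, 5.6, 4.5]
grip_width: 0.0143
[1.34464552 0.33469285 0.12904948] [-1.30903836  5.57703767  4.49948893]
clock: 4.95
eef_pos: [0.6358, 0.2226, 0.0819]
tool_rot: [0.394, 0.919, 0.004, 0.0]
ft_force: [1.4, 10.5, 0.7]
grip_width: 0.0142
[ 2.3182315  -0.33848848  0.13017464] [ 1.42137065 10.50632523  0.74373097]
```

Side force is building up because I gripped about 5 mm in front of the axis. I'll let the command follow the arc while finishing the turn.

```bash
python3 -m jog '[[[0.001,0.002,0,0,0,-3,255],[0.002,0.004,0,0,0,-8,255],[0.0025,0.004,0,0,0,-14,255],[0.003,0.004,0,0,0,-20,255],[0.0035,0.004,0,0,0,-26,255],[0.0035,0.004,0,0,0,-26,255],[0.0035,0.004,0,0,0,-26,255]]]' ; python3 -c "
from h import *
o=bot.get_obs();print(o['eef_pos'],o['ft_torque'],o['ft_force'],o['joint_pos'].round(3))"
```

```text
clock: 5.53
eef_pos: [0.638, 0.2241, 0.0818]
tool_rot: [0.591, 0.807, 0.002, -0.001]
ft_force: [-1.7, 4.6, 5.0]
grip_width: 0.0143
[0.63799241 0.22406765 0.08180797] [1.11822024 0.36805504 0.05825471] [-1.70603928  4.57458696  4.96753492] [0.336 0.684 0.285 1.171 0.003 1.601]
```

```bash
python3 -m jog '[[[0,0,0,0,0,0,130],[0,0,0,0,0,0,110],[0,0,0,0,0,0,110],[0,0,0,0,0,0,110],[0,0,0.03,0,0,0,110],[0,0,0.07,0,0,0,110],[-0.03,-0.003,0.08,0,0,7,110],[-0.06,-0.007,0.08,0,0,14,110],[-0.084,-0.015,0.08,0,0,21,110],[-0.084,-0.015,0.08,0,0,28,110]]]';python3 -m jog '[[[0,0,0,0,0,7,110],[0,0,0,0,0,14,110],[0,0,0,0,0,21,110],[0,0,0,0,0,28,110],[0,0,0,0,0,35,110],[0,0,0,0,0,42,110],[0,0,0,0,0,49,110],[0,0,0,0,0,52,110],[0,0,0,0,0,52,110]]]'; python3 - <<'E'
from h import *
o=bot.get_obs();print(o["eef_pos"],o["tool_rot"])
m=bot.camera_model("wrist");a=bot.camera("wrist");cv2.imwrite("pics/w3.png",a)
hsv=cv2.cvtColor(a,cv2.COLOR_BGR2HSV);b=cv2.inRange(hsv,(100,120,60),(125,255,255))
n,l,s,c=cv2.connectedComponentsWithStats(b)
for i in range(1,n):
    if s[i,4]>300: x,y,w,h=s[i,:4];print(s[i],at(m,x+w/2,y+h/2,.081),at(m,x+w/2,y,.081),at(m,x+w/2,y+h,.081))
E
```

```text
clock: 6.37
eef_pos: [0.5481, 0.2048, 0.1606]
tool_rot: [0.377, 0.926, -0.003, -0.002]
ft_force: [-1.4, 0.7, -0.8]
grip_width: 0.0483
clock: 7.12
eef_pos: [0.5539, 0.2065, 0.161]
tool_rot: [-0.064, 0.998, -0.0, -0.0]
ft_force: [0.1, -0.8, 0.8]
grip_width: 0.0483
[0.55386862 0.20649262 0.16102571] [-6.42668657e-02  9.97932691e-01 -2.89059796e-04 -1.75319182e-04]
[ 267  192   30   47 1281] [0.55193819 0.20836443 0.081     ] [0.53319175 0.20586688 0.081     ] [0.57164616 0.21099021 0.081     ]
[544 353  16  44 368] [0.67666306 0.48253417 0.081     ] [0.65203049 0.47206562 0.081     ] [0.70276108 0.49363918 0.081     ]
```

View pics/w3.png

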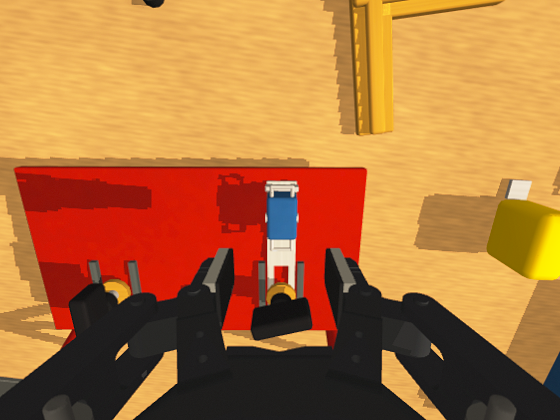

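The knob now lies across at (283,318), about 80° off. The clip body is at (282,215), measured at (0.552, 0.208) with length 38 mm against 36 given, so that checks. I'm going down to grip it.

```bash
python3 -m jog '[[[0.001,0.002,-0.03,0,0,0,110],[0.001,0.002,-0.06,0,0,0,110],[0.001,0.002,-0.085,0,0,0,110],[0.001,0.002,-0.098,0,0,0,110],[0.001,0.002,-0.1,0,0,0,110],[0.001,0.002,-0.1,0,0,0,110],[0.001,0.002,-0.1,0,0,0,110]]]'; python3 -m jog '[[[0,0,0,0,0,0,255],[0,0,0,0,0,0,255],[0,0,0,0,0,0,255],[0,0,0,0,0,0,255],[0,0,0,0,0,0,255]]]'
```

```text
clock: 7.75
eef_pos: [0.5556, 0.2092, 0.0622]
tool_rot: [-0.064, 0.998, 0.0, 0.001]
ft_force: [0.5, -0.0, 0.9]
grip_width: 0.0486
clock: 8.17
eef_pos: [0.5562, 0.2094, 0.0632]
tool_rot: [-0.064, 0.998, 0.0, 0.002]
ft_force: [0.0, -0.2, 7.0]
grip_width: 0.0227
```

```bash
python3 -m jog '[[[-0.005,-0.0006,0.001,0,0,0,255],[-0.01,-0.0012,0.001,0,0,0,255],[-0.015,-0.0019,0.001,0,0,0,255],[-0.015,-0.0019,0.001,0,0,0,255]]]'; python3 -m jog '[[[-0.01,-0.0012,0,0,0,0,255],[-0.02,-0.0025,0,0,0,0,255],[-0.03,-0.0037,0,0,0,0,255],[-0.04,-0.005,0,0,0,0,255],[-0.05,-0.0062,0,0,0,0,255],[-0.05,-0.0062,0,0,0,0,255],[-0.05,-0.0062,0,0,0,0,255]]]'; python3 - <<'E'
from h import *
cv2.imwrite("pics/w4.png",bot.camera("wrist"))
E
```

```text
clock: 8.5
eef_pos: [0.5397, 0.2073, 0.0632]
tool_rot: [-0.064, 0.998, 0.0, 0.001]
ft_force: [1.0, 0.5, 5.7]
grip_width: 0.023
clock: 9.08
eef_pos: [0.4888, 0.2009, 0.0631]
tool_rot: [-0.064, 0.998, 0.0, -0.001]
ft_force: [-3.2, -0.5, 9.7]
grip_width: 0.023
```

View pics/w4.png

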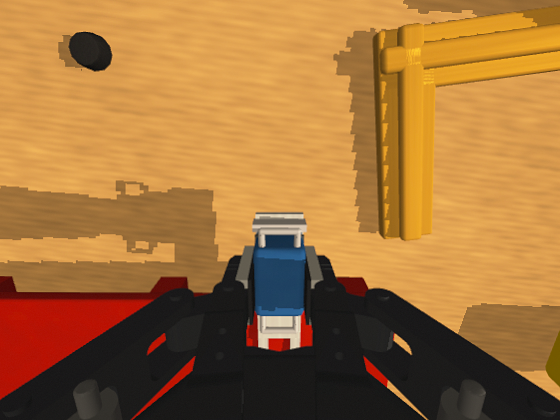

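The clip is in the jaws, clear of the easel, at (280,265). Now I lift and carry it to the box.

```bash
python3 -m jog '[[[0,0,0.02,0,0,0,255],[0,0,0.05,0,0,0,255],[0,0,0.08,0,0,0,255],[0,0,0.1,0,0,0,255],[0,-0.015,0.1,0,0,0,255],[0,-0.04,0.1,0,0,-1,255],[0,-0.07,0.1,0,0,-2,255],[0,-0.1,0.1,0,0,-3,255],[0,-0.135,0.1,0,0,-4,255],[0,-0.17,0.1,0,0,-5,255]]]'; python3 -m jog '[[[0,-0.035,0,0,0,-1,255],[0,-0.07,0,0,0,-2,255],[0,-0.105,0,0,0,-3,255],[0,-0.14,0,0,0,-4,255],[0,-0.175,0,0,0,-4,255],[0,-0.21,0,0,0,-4,255],[0,-0.245,0,0,0,-4,255],[0,-0.28,0,0,0,-4,255],[0,-0.31,0,0,0,-4,255],[0,-0.34,0,0,0,-4,255]]]';  python3 -m jog '[[[0,-0.02,0,0,0,0,255],[0,-0.04,0,0,0,0,255],[0,-0.055,0,0,0,0,255],[0,-0.06,0,0,0,0,255],[0,-0.06,0,0,0,0,255],[0,-0.06,0,0,0,0,255]]]'; python3 - <<'E'
from h import *
cv2.imwrite("pics/w5.png",np.hstack([cv2.resize(bot.camera(n),(400,300)) for n in("side","wrist")]))
E
```

```text
clock: 9.97
eef_pos: [0.4877, 0.0298, 0.1609]
tool_rot: [-0.021, 1.0, 0.0, -0.002]
ft_force: [0.5, 0.2, -1.2]
grip_width: 0.0231
clock: 10.8
eef_pos: [0.488, -0.3098, 0.1605]
tool_rot: [0.015, 1.0, 0.002, -0.002]
ft_force: [0.5, -0.6, -1.4]
grip_width: 0.0228
clock: 11.3
eef_pos: [0.4891, -0.3679, 0.1611]
tool_rot: [0.014, 1.0, 0.001, -0.001]
ft_force: [-0.5, -0.6, -1.9]
grip_width: 0.0232
```

View pics/w5.png

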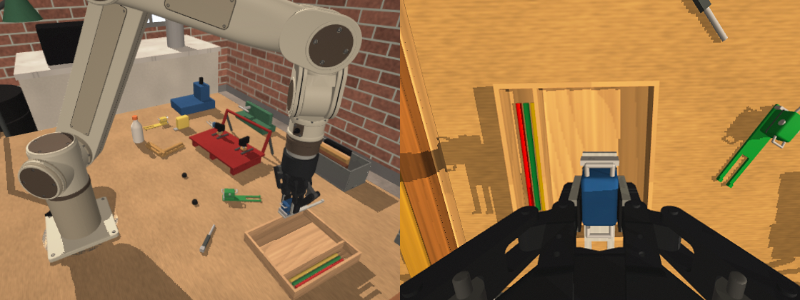

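The side view shows the clip over the box. In the wrist view (right half) the clip, at (600,205), is centred between the compartment's divider (540) and wall (655). I'm lowering it.

```bash
python3 -m jog '[[[0,0,-0.03,0,0,0,255],[0,0,-0.06,0,0,0,255],[0,0,-0.085,0,0,0,255],[0,0,-0.105,0,0,0,255],[0,0,-0.12,0,0,0,255],[0,0,-0.128,0,0,0,255],[0,0,-0.132,0,0,0,255],[0,0,-0.134,0,0,0,255],[0,0,-0.134,0,0,0,255]]]'; python3 -m jog '[[[0,0,-0.001,0,0,0,255],[0,0,-0.002,0,0,0,255],[0,0,-0.003,0,0,0,255],[0,0,-0.003,0,0,0,255]]]'
```

```text
clock: 12.15
eef_pos: [0.4904, -0.369, 0.0289]
tool_rot: [0.014, 1.0, -0.0, 0.0]
ft_force: [0.4, 0.2, -2.1]
grip_width: 0.023
clock: 12.48
eef_pos: [0.4901, -0.3693, 0.0257]
tool_rot: [0.015, 1.0, -0.0, 0.0]
ft_force: [-0.4, -0.3, -2.6]
grip_width: 0.0233
```

```bash
python3 -m jog '[[[0,0,-0.001,0,0,0,255],[0,0,-0.002,0,0,0,255],[0,0,-0.002,0,0,0,255],[0,0,-0.002,0,0,0,255]]]'
```

```text
clock: 12.82
eef_pos: [0.49, -0.3693, 0.0242]
tool_rot: [0.015, 1.0, -0.0, 0.0]
ft_force: [-2.4, 1.3, 4.3]
grip_width: 0.0232
```

Contact (+4 N). Releasing and rising.

```bash
python3 -m jog '[[[0,0,0,0,0,0,130],[0,0,0,0,0,0,110],[0,0,0,0,0,0,110],[0,0,0,0,0,0,110],[0,0,0.015,0,0,0,110],[0,0,0.05,0,0,0,110],[0,0,0.09,0,0,0,110],[0,0,0.13,0,0,0,110],[-0.03,0.02,0.15,0,0,0,110],[-0.03,0.02,0.15,0,0,0,110]]]'; python3 - <<'E'
from h import *
m=bot.camera_model("wrist");a=bot.camera("wrist");t=bot.camera("top")
cv2.imwrite("pics/f.png",np.hstack([cv2.resize(a,(400,300)),cv2.resize(t[100:400,140:540],(400,300))]))
hsv=cv2.cvtColor(a,cv2.COLOR_BGR2HSV);b=cv2.inRange(hsv,(100,120,60),(125,255,255))
n,l,s,c=cv2.connectedComponentsWithStats(b)
for i in range(1,n):
    if s[i,4]>300: x,y,w,h=s[i,:4];print(s[i],at(m,x+w/2,y+h/2,.042),at(m,x,y,.042),at(m,x+w,y+h,.042))
E
```

```text
clock: 13.65
eef_pos: [0.4588, -0.3485, 0.1791]
tool_rot: [0.015, 1.0, -0.002, 0.002]
ft_force: [-0.9, -0.7, -0.6]
grip_width: 0.0486
[249 205  23  38 803] [ 0.48560128 -0.36842771  0.042     ] [ 0.46547245 -0.37874693  0.042     ] [ 0.50657734 -0.35767555  0.042     ]
```

View pics/f.png

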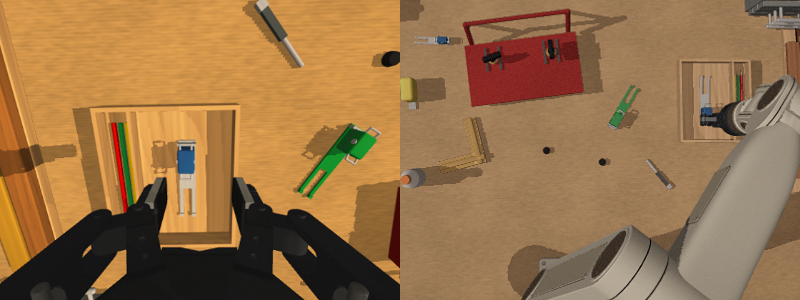

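The clip lies flat, clip side up, in the large compartment (wrist half, (186,175)). The clip's knob is crosswise, the spare knob is still along the easel's x, and the other things look unmoved. Handing in.

```bash
python3 -c "
from workcell import bot
print(bot.job_done(), bot.get_obs()['ft_force'])"
```

```text
the job is handed in; nothing more can be done
the job is handed in; nothing more can be done
```

The job is handed in at about 14 s on the clock, with the clip lying flat, clip side up, in the box's large compartment. No verdict is given.

- **Screw:** I turned the knob gently both ways. Anticlockwise it gave like a spring, with the moment changing by about 0.23 N m at 0.21 rad, well inside the tearing limit. Clockwise the moment levelled off, so the thread is left-hand. I turned it off clockwise by about 80°.
- **Clip:** I drew it about 67 mm forward out of its guides, lifted it and laid it in the box.

**Last checks:**
- The clip's body measures at about (0.486, -0.368) m, roughly 40 mm in front of the compartment's centre and well inside the walls.
- Its flatness and height I judged from the wrist view and the contact height only.
- The clip's knob stands crosswise and the spare knob is still along the easel's x.
- The box and the other things look unmoved, and the gripper is clear with no force on it.

**What was off:**
- I gripped the knob about 5 mm in front of its axis. The side force rose to about 10 N before I followed the arc.
- The jaws read 23 mm on the clip's 24 mm body.

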